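Put the spanner away and latch the push-push tray

ROBOT

A 6-joint arm with a two-finger parallel gripper is mounted at the origin on a cart in front of the work surface, level with it; the furniture and walls round the work are solid. World frame = base frame: x ahead of the robot, y to its left, z up, the work surface at z = 0. Lengths are in mm, angles in degrees, forces in N, time in s.
With the tool pointing down it reaches from about 300 to 850 mm from the base axis. Payload 4.2 kg.
Tool frame: the origin (TCP) lies midway between the tips of the shut fingers; the grasp point (between the pads) lies 19 mm behind it; z points along the fingers, y is the line along which they close (so a half turn about z gives the same grasp; the last joint's range is limited). The gripper opens to 91 mm and grips with 3 to 60 N. Pads are 32 mm wide; open, the fingers measure 118 mm over their backs; the gripper's body (76 mm by 178 mm) begins 60 mm behind the grasp point.
Start: joints at [-67.724, 18.312, 89.639, -0, 72.044, -1.146], TCP at [228.572, -527.634, 213.976] pointing down, gripper open.
Joint ranges: [-177.97, 177.97], [-48.28, 115.42], [12.27, 149.76], [-77.06, 257.06], [2.81, 150.46], [-146.56, 146.56]. Speed limits (degrees/s): [147.25, 147.25, 180, 180, 180, 180].

INTERFACE

Orientations are given as [roll, pitch, yaw] about the fixed x, y, z axes, in that order (R = Rz(yaw) Ry(pitch) Rx(roll)).
In Python, from workcell import state, grab_frame, camera_model, job_done gives the robot as it stands.
- The arm moves only by the shell command python3 -m pendant [OPENING] [FORCE], which reads ROWS from standard input. ROWS is one flat JSON list of numbers that holds 1 to 8 rows one after another, with no inner brackets; each row has 6 numbers: dx, dy, dz in shares of the most that a row can go, 1 being 50 mm, then a rotation vector rx, ry, rz in a scale on which 1.0 is pi/2 rad; each row shifts and turns the commanded pose from where the row before left it, along the tool's axes as they then stand; what a row does not reach is not made up. A row lasts 1/10 s, in which the tool goes at most 50 mm and 8.59 degrees, less where a joint would pass 70% of its speed; a pose out of reach is approached as far as the arm can. OPENING is the finger opening in mm, set as the command begins (- or left out keeps the last). The fingers move at their own pace and stop on an object; FORCE is the grip in N (left out, the last holds). Time passes only in rows, so rows that do not move let the fingers close. It prints the time, the measured TCP pose, the force, the opening and the grip force at its end. Shift and turn numbers lie between -1 and 1, and a call with a number outside is refused. Input that does not fit is refused with a message, and nothing moves.
- state(): the state, without advancing time (a new reading comes with each control period).
- grab_frame(name): name is "side" or "top"; returns the picture (420x560x3 uint8, blue, green, red); there is no depth.
- camera_model(name): a dict with "fx", "fy", "cx", "cy" (pixels), "D" ([k1, k2, p1, p2, k3] as OpenCV has them; the pictures are not rectified), "T" (4x4, takes a point from camera to world coordinates). Camera axes: x right, y up, looking along -z (the intrinsics and any distortion apply to the point x, -y, -z); pixel columns grow to the right and rows downward; lengths in mm; the calibration is good to about 2 mm. A picture is of the moment at which its call begins. camera_model takes no time and is no camera call.
- job_done(): hands the job in; it is judged then, once.
The state is a dict: "time_s": time; "qpos": joint angles; "qvel": joint speeds; "effort": joint torques, N m; "ee_pos": TCP position; "ee_rot": TCP orientation; "force": force on the tool from outside, world axes, zero at the start; "torque": the same for the moment, N m; "gripper_width": finger opening in mm; "gripper_force": force on a finger pad.
Only numpy, scipy, OpenCV 4.12 (cv2) and the standard library are available. Lean on these libraries where they do the work, as an engineer would, in place of code of your own. Each camera call takes 0.05 s, during which the arm holds its last target. There are 200 camera calls.

TASK

Put the spanner away: lay it flat in the open tray of the low drawer unit, along the tray's length, then press the tray in gently until you feel it reach its end stop, and let go so that the push-push catch holds it. Do not force it (the catch stands no more than about 16 N), check that it has stayed in after you let go (press again if it has sprung out), and leave the screw tin and the sanding block where they are.

Things in the scene. Friction and masses are not known exactly. Their poses are not given: they have to be found in the camera images.
- drawer_unit: Fixed low drawer unit of grey sheet metal, 84 deep (own x) x 206 wide (own y) x 48 mm high. Origin: centre of its underside, on the table. Its own -x is the open front where the tray slides out; the front face is at own x = -42 mm. The push-push catch is hidden under the tray; a push of more than 16 N on the tray spoils it.
- tray (a joint): Opening of the aluminium tray (m): 0 = its front panel touches the housing face; it grows as the tray comes out along the unit's own -x. Sprung out it rests at 0.066; latched it stays by itself between 0.010 and 0.031. It resists with 2.5 N when out, rising to 5 to 6 N just before the stop. A first press to the stop latches it, the next press to the stop releases it and it springs out.
- tray_in (a point): Centre of the tray's inner floor (moves with the tray), axes as the drawer unit's; its height is 16 mm above the table. The inside is 58 mm (x) by 180 mm (y); side walls stand 16 mm and the rear wall 14 mm above this floor; the front panel, 6 mm thick and 202 mm wide, reaches from 6 to 42 mm above the table.
- tray_push (a point): Centre of the rubber push pad (60 wide, 22 mm high) on the front of the tray's front panel, 24 mm above the table; press along the unit's own +x. The press ends at a stiff springy stop (about 6 N per mm, so 8 to 12 N is enough); its place varies per unit, unseen (opening 0.002 to 0.022). Only the last 2 mm before the stop make the catch take; let go, the tray comes back about 8 mm and stays.
- wrench: Steel combination spanner lying flat on the table, in the clear space between the drawer unit, the grey machine vice and the saw, 36 x 166 x 9 mm. Origin: centre of its underside. Its length is its own y; the shank is 12 mm wide (own x) and 1 to 7 mm above the table; weight about 0.14 kg.
- sanding_block: Cork sanding block wrapped in abrasive paper, 64 x 112 x 27 mm; origin at the centre of its underside. Bystander.
- screw_tin: Open round tin of screws, 69 mm across, 38 mm high; origin at the centre of its underside. Bystander.

How it is judged (in metres and radians):
On the way, in this order (a step that is already met when the one before it is completed fails the run):
1. the spanner lies flat in the open tray, let go (z of wrench in the frame of tray_in between -0.004 and 0.008 m and x of wrench in the frame of tray_in between -0.029 and 0.029 m and y of wrench in the frame of tray_in between -0.03 and 0.03 m and angle between wrench's own z axis and vertical below 0.1 rad and value of joint tray above 0.05 m and contact force between each of the fingers, the arm and wrench below 0.1 N), for 0.2 s.
2. the tray has been pressed in, let go, and stays latched (value of joint tray between 0.008 and 0.035 m and contact force between each of the fingers, the arm and tray below 0.1 N), for 0.5 s.
At the end, for the whole second after the job is handed in: The tray stays latched by itself at an opening between 8 and 35 mm, with the spanner at rest lying flat (within 0.1 rad) on the tray's floor, its centre within 29 mm (x) and 30 mm (y) of the floor's centre (value of joint tray between 0.008 and 0.035 m and linear speed of wrench below 0.02 m/s and z of wrench in the frame of tray_in between -0.004 and 0.008 m and x of wrench in the frame of tray_in between -0.029 and 0.029 m and y of wrench in the frame of tray_in between -0.03 and 0.03 m and angle between wrench's own z axis and vertical below 0.1 rad); the robot touches nothing.
It fails at once if the tray is pushed with more than 16 N (contact force between any of the fingers, the arm and tray above 16 N).
It fails at once if the sanding block or the screw tin is moved more than 15 mm (distance of any of sanding_block, screw_tin from where it was at the start of the episode above 0.015 m).
It also fails if it takes over 58 s, if anything falls off the work surface, if the arm or the gripper's body presses on something with over 40 N, if the wrist force passes 120 N, or if a joint passes its speed limit or range.

## Working session

There is one attempt and no reset: what is moved stays moved. The work goes in short steps, Python scripts to look and compute and a shell command to move; the robot and the scene stay as the last step left them, time stands still between calls to the robot, and variables do not carry over. Pictures are saved under pics/ and viewed, at most 10 in all, crops included, and the job is handed in when it is done.

```bash
mkdir -p pics; cat > h.py <<'E'
import numpy as np, cv2
from workcell import state, grab_frame, camera_model
def ray(name,u,v):
    m=camera_model(name);K=np.array([[m['fx'],0,m['cx']],[0,m['fy'],m['cy']],[0,0,1]])
    p=cv2.undistortPoints(np.array([[[u,v]]],float),K,np.array(m['D'],float))[0,0]
    T=np.array(m['T']);return T[:3,3],T[:3,:3]@np.array([p[0],-p[1],-1])
def at(name,u,v,z):
    o,d=ray(name,u,v);return (o+d*(z-o[2])/d[2]).round(1)
def pix(name,P):
    m=camera_model(name);K=np.array([[m['fx'],0,m['cx']],[0,m['fy'],m['cy']],[0,0,1]])
    T=np.array(m['T']);q=T[:3,:3].T@(np.array(P,float)-T[:3,3]);q=q*[1,-1,-1]
    return cv2.projectPoints(q.reshape(1,1,3),np.zeros(3),np.zeros(3),K,np.array(m['D'],float))[0][0,0].round(1)
E
python3 - <<'E'
from h import *
for n in('top','side'):
    cv2.imwrite(f'pics/{n}0.png',cv2.resize(grab_frame(n),(800,600),interpolation=cv2.INTER_CUBIC))
    m=camera_model(n);print(n,np.round(m['T'],2).tolist(),m['fx'])
print(state())
E
```

```text
top [[-0.02, 0.98, -0.19, 360.39], [-1.0, -0.02, -0.01, -22.1], [-0.01, 0.18, 0.98, 944.27], [0.0, 0.0, 0.0, 1.0]] 517.2555107111552
side [[-0.76, 0.37, -0.54, 79.7], [-0.65, -0.42, 0.63, 520.75], [0.01, 0.83, 0.56, 527.33], [0.0, 0.0, 0.0, 1.0]] 420.6938156968786
{'time_s': 0.1, 'qpos': array([-6.77236337e+01,  1.83460135e+01,  8.96982609e+01, -2.74787809e-04,
        7.20430597e+01, -1.14521066e+00]), 'qvel': array([-0.10098728, -0.05035526, -0.26903014,  0.0603696 ,  0.04865684,
        0.0768919 ]), 'effort': array([ 5.74580499e-04, -4.13332093e+01, -2.32509810e+01,  7.29980925e-02,
        4.21601871e-02, -7.44104614e-05]), 'ee_pos': array([ 228.39789018, -527.213554  ,  213.23186928]), 'ee_rot': array([-1.79912678e+02, -1.48426952e-03,  2.34216608e+01]), 'force': array([-0.33479608,  0.4338082 , -0.08155425]), 'torque': array([ 0.00952401, -0.00946115, -0.03984051]), 'gripper_force': 0.0, 'gripper_width': 90.9861021453662}
```

View pics/top0.png

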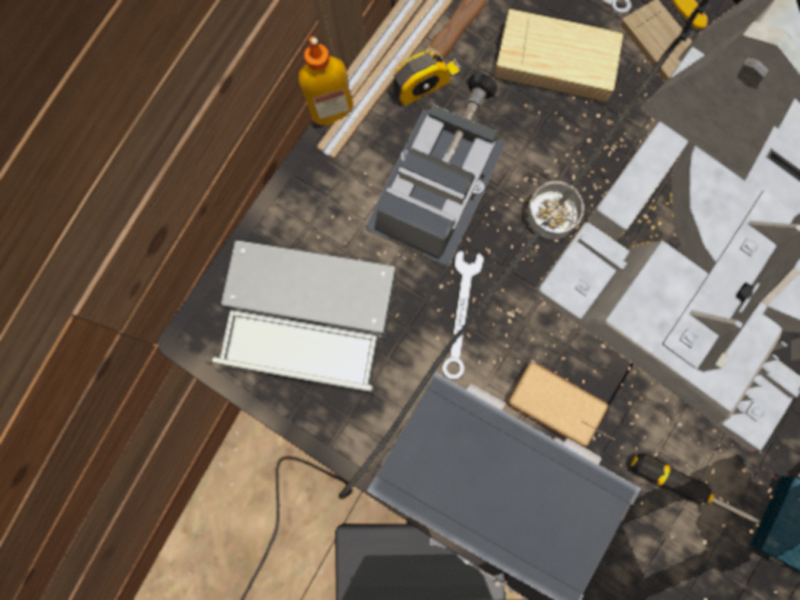

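View pics/side0.png

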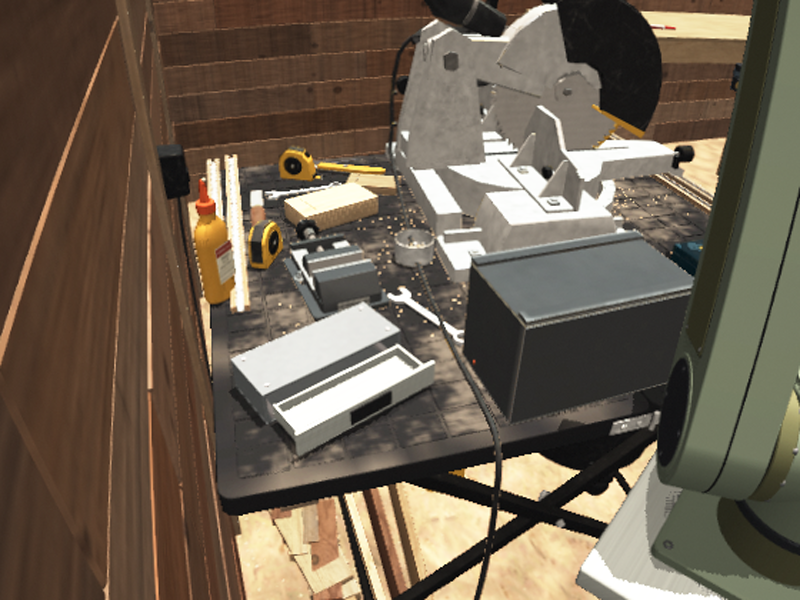

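The top view shows the wrench from (468,255) to (453,372), the unit's corners at (237,242), (395,265), (383,332) and (222,305), and the tray's front panel from (213,361) to (372,388). A tall grey box stands beside the spanner's ring end. I'll enlarge this area.

```bash
python3 - <<'E'
from h import *
f=grab_frame('top')[160:280,140:350]   # x4 -> 
cv2.imwrite('pics/c1.png',cv2.resize(f,None,fx=3.8,fy=3.8,interpolation=cv2.INTER_CUBIC))
f=grab_frame('side')[190:330,150:360]
cv2.imwrite('pics/c2.png',cv2.resize(f,None,fx=3.8,fy=3.8,interpolation=cv2.INTER_CUBIC))
E
```

```text
(no output)
```

View pics/c1.png

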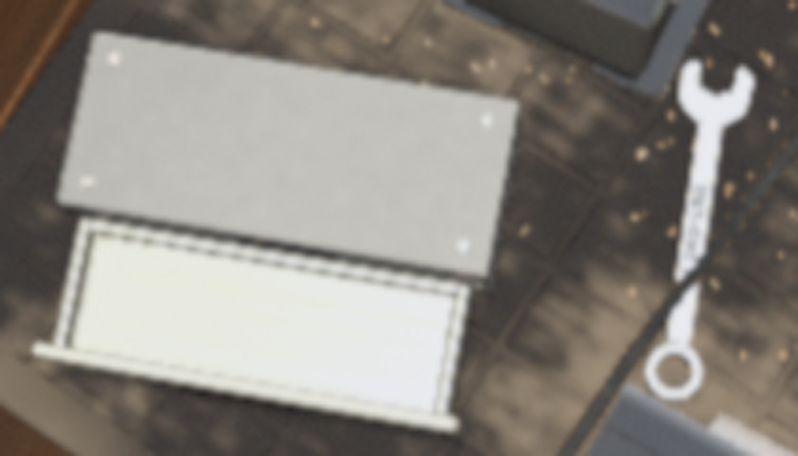

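View pics/c2.png

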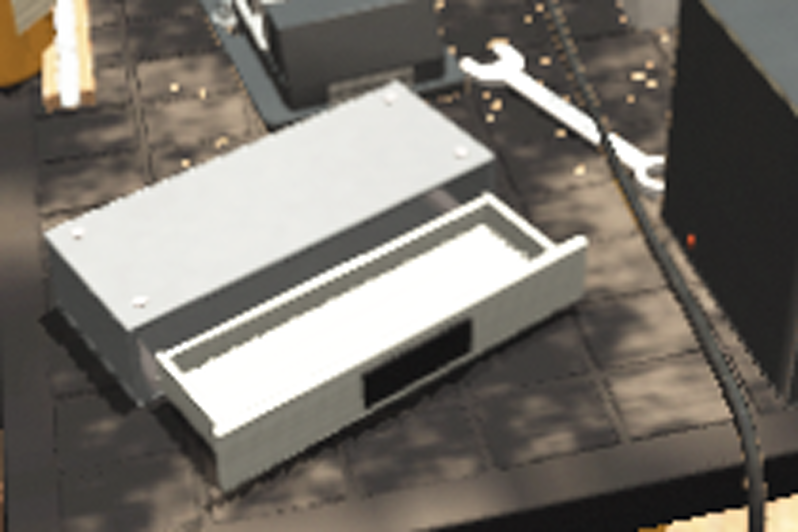

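The crops give the wrench from its jaw tips at (690,62) and (745,70) to its ring centre at (675,370). The housing top corners are (95,32), (518,100), (490,276) and (58,203), and the front panel top edge runs from (35,350) to (458,428). A cable crosses the shank at about (690,285), so I'll triangulate it as well.

```bash
python3 - <<'E'
from h import *
c=lambda u,v:(140+u/3.8-.4,160+v/3.8-.4)
s=lambda u,v:(150+u/3.8-.4,190+v/3.8-.4)
print('housing',[at('top',*c(*p),48) for p in[(95,32),(518,100),(490,276),(58,203)]])
print('housing side',[at('side',*s(*p),48) for p in[(395,82),(495,157),(133,327),(45,232)]])
print('panel',[at('top',*c(*p),42) for p in[(35,352),(458,430)]], 'side',[at('side',*s(*p),42) for p in[(215,435),(585,240)]])
print('trayfloor',[at('top',*c(*p),16) for p in[(95,237),(452,298),(437,412),(73,342)]])
print('wr top',[at('top',*c(*p),8) for p in[(690,62),(745,70),(715,98),(675,370),(672,398),(709,130),(683,320)]])
print('wr side',[at('side',*s(*p),8) for p in[(467,63),(500,45),(515,85),(640,165)]])
print('cable',at('top',*c(690,285),9),at('side',*s(602,138),9))
# cable triangulation: top pts, for each z print side pix
for p in[(570,450),(640,345),(690,285),(790,150)]:
  print(p,[(((pix('side',at('top',*c(*p),z))-[150,190])*3.8).round().tolist()) for z in(5,30,60,120)])
print('box top corner',at('top',435*.7,375*.7,0),[at('top',435*.7,375*.7,z) for z in(100,130)])
E
```

```text
housing [array([604.5, 216.2,  48. ]), array([566.5,  14.5,  48. ]), array([483.8,  28.5,  48. ]), array([522. , 231.5,  48. ])]
housing side [array([568.6,  18.4,  48. ]), array([486. ,  33.5,  48. ]), array([524.5, 231.4,  48. ]), array([606.2, 217.9,  48. ])]
panel [array([452.6, 242.3,  42. ]), array([413.7,  44.3,  42. ])] side [array([454.8, 246.4,  42. ]), array([417.4,  48.8,  42. ])]
trayfloor [array([510.7, 221.7,  16. ]), array([478. ,  48.5,  16. ]), array([423.9,  56.1,  16. ]), array([459.8, 231.3,  16. ])]
wr top [array([593.1, -68.4,   8. ]), array([588.5, -95.2,   8. ]), array([574.7, -80.1,   8. ]), array([442.3, -56.9,   8. ]), array([429. , -55.2,   8. ]), array([558.8, -76.6,   8. ]), array([466.2, -61.4,   8. ])]
wr side [array([591.3, -65.7,   8. ]), array([589.3, -93.3,   8. ]), array([555.7, -66.8,   8. ]), array([457., -53.,   8.])]
cable [482.9 -65.2   9. ] [486.3 -57.9   9. ]
(570, 450) [[666.0, 252.0], [672.0, 214.0], [680.0, 166.0], [697.0, 64.0]]
(640, 345) [[627.0, 180.0], [634.0, 145.0], [641.0, 100.0], [658.0, 5.0]]
(690, 285) [[613.0, 138.0], [619.0, 104.0], [626.0, 62.0], [643.0, -29.0]]
(790, 150) [[576.0, 57.0], [582.0, 26.0], [589.0, -13.0], [605.0, -96.0]]
box top corner [433.4 -33.8   0. ] [array([425.7, -32.5, 100. ]), array([423.3, -32.2, 130. ])]
```

```bash
python3 - <<'E'
from h import *
k=.7
def tri(a,b):
    o1,d1=ray('top',*(np.array(a)*k-.3));o2,d2=ray('side',*(np.array(b)*k-.3))
    t=np.linalg.lstsq(np.c_[d1,-d2],o2-o1,rcond=None)[0]
    p,q=o1+t[0]*d1,o2+t[1]*d2;return ((p+q)/2).round(),round(np.linalg.norm(p-q),1)
print('box corners',tri((435,377),(472,262)),tri((372,488),(525,328)),tri((638,490),(690,290)))
print('vice base',[at('top',x*k,y*k,0) for x,y in[(372,228),(447,260),(502,140)]],'vice body top', [at('top',x*k,y*k,60) for x,y in[(380,200),(440,250),(460,215)]])
print('vice',tri((437,220),(372,264)))
print('saw base',[at('top',x*k,y*k,40) for x,y in[(540,290),(605,330),(665,345),(580,225)]])
print('block',[at('top',x*k,y*k,27) for x,y in[(530,363),(607,405),(585,445),(510,400)]],'tin',at('top',555*k,210*k,38))
E
```

```text
box corners (array([422., -30., 149.]), np.float64(4.6)) (array([305.,  39., 144.]), np.float64(3.8)) (array([ 251., -279.,   66.]), np.float64(75.7))
vice base [array([629.4,  45.3,   0. ]), array([583.6, -52.9,   0. ]), array([ 750.3, -132.5,    0. ])] vice body top [array([648.5,  30.8,  60. ]), array([582.3, -42.7,  60. ]), array([626.7, -68.7,  60. ])]
vice (array([614., -43.,  67.]), np.float64(11.9))
saw base [array([ 533.4, -166.8,   40. ]), array([ 481.1, -245.8,   40. ]), array([ 460.4, -320.8,   40. ]), array([ 616.7, -222.6,   40. ])]
block [array([ 443.6, -152. ,   27. ]), array([ 388.9, -246.1,   27. ]), array([ 340.8, -216.1,   27. ]), array([ 398.4, -125.4,   27. ])] tin [ 637.7 -191.9   38. ]
```

The rows are not in the units I measure in: shifts go in shares of 50 mm and turns go in shares of pi/2 rad. I convert before sending: -28 mm is -0.56, 22 mm is 0.44.

```bash
echo '[0.44,-0.56,-0.22,0,0,0,0.44,-0.56,-0.22,0,0,0,0.44,-0.56,-0.22,0,0,0,0.44,-0.56,-0.22,0,0,0,0.44,-0.56,-0.22,0,0,0,0.44,-0.56,-0.22,0,0,0,0.44,-0.56,-0.22,0,0,0,0.44,-0.56,-0.22,0,0,0]' | python3 -m pendant 60; echo '[0.66,-0.21,0.3,0,0,0,0.66,-0.21,0.3,0,0,0,0.66,-0.21,0.3,0,0,0,0.66,-0.21,0.3,0,0,0,0.66,-0.21,0.3,0,0,0,0.66,-0.21,0.3,0,0,0,0.66,-0.21,0.3,0,0,0,0.66,-0.21,0.3,0,0,0]' | python3 -m pendant; echo '[0,0,0,0,0,0.0911,0,0,0,0,0,0.0911,0,0,0,0,0,0.0911,0,0,0,0,0,0.09,0,0,0,0,0,0,0,0,0,0,0,0]' | python3 -m pendant
```

```text
time_s: 1.0
ee_pos: [301.0, -250.6, 302.3]
ee_rot: [180.0, -0.0, 23.4]
force: [0.5, -0.2, -0.3]
gripper_width: 60.1
gripper_force: 0.0
time_s: 1.8
ee_pos: [510.7, -69.0, 181.2]
ee_rot: [180.0, 0.0, 23.4]
force: [0.8, -0.9, 0.2]
gripper_width: 59.9
gripper_force: 0.0
time_s: 2.4
ee_pos: [509.8, -70.1, 181.8]
ee_rot: [180.0, 0.0, -9.1]
force: [-0.6, -0.7, 0.0]
gripper_width: 59.8
gripper_force: 0.0
```

In the tool's units: 25 mm is 0.5, 20 mm is 0.4.

```bash
echo '[0,-0.05,0.5,0,0,0,0,0,0.5,0,0,0,0,0,0.5,0,0,0,0,0,0.5,0,0,0,0,0,0.5,0,0,0,0,0,0.5,0,0,0,0,0,0.4,0,0,0]' | python3 -m pendant 50; echo '[0,0,0.08,0,0,0,0,0,0.06,0,0,0,0,0,0.04,0,0,0,0,0,0,0,0,0]' | python3 -m pendant; python3 - <<'E'
from h import *
cv2.imwrite('pics/g1.png',np.hstack([cv2.resize(grab_frame('top')[150:290,240:380],(400,400)),cv2.resize(grab_frame('side')[120:260,230:370],(400,400))]))
E
```

```text
time_s: 3.1
ee_pos: [509.9, -67.6, 10.7]
ee_rot: [180.0, 0.1, -9.1]
force: [-0.7, 0.9, -0.4]
gripper_width: 50.1
gripper_force: 0.0
time_s: 3.5
ee_pos: [510.9, -67.8, 3.7]
ee_rot: [180.0, -0.1, -9.3]
force: [0.0, 0.1, -0.2]
gripper_width: 50.1
gripper_force: 0.0
```

View pics/g1.png

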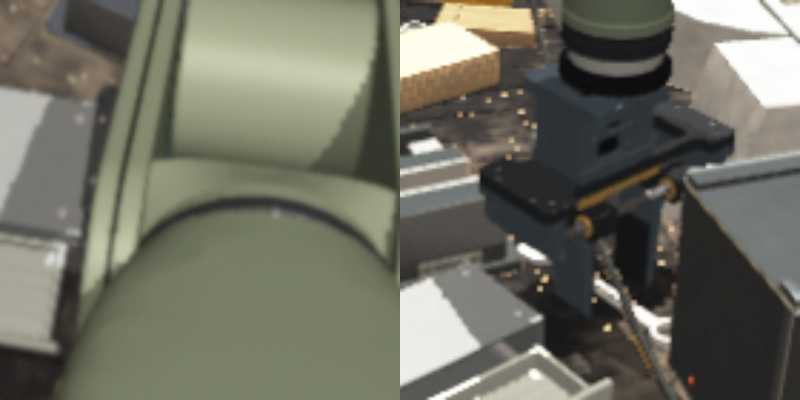

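The side view (right half) shows the fingers straddling the shank near (600,300), so I'll go 2 mm lower and close.

In the tool's units: 2 mm is 0.04.

```bash
echo '[0,0,0.04,0,0,0,0,0,0,0,0,0,0,0,0,0,0,0]' | python3 -m pendant ; echo '[0,0,0,0,0,0,0,0,0,0,0,0,0,0,0,0,0,0,0,0,0,0,0,0,0,0,0,0,0,0,0,0,0,0,0,0,0,0,0,0,0,0]' | python3 -m pendant 0 35; echo '[0,0,-0.2,0,0,0,0,0,-0.4,0,0,0,0,0,-0.5,0,0,0,0,0,-0.5,0,0,0,0,0,-0.4,0,0,0,0,0,0,0,0,0,0,0,0,0,0,0]' | python3 -m pendant; 
```

```text
time_s: 3.9
ee_pos: [510.3, -67.7, 1.0]
ee_rot: [180.0, -0.0, -9.3]
force: [0.6, 0.5, 0.6]
gripper_width: 50.4
gripper_force: 0.0
time_s: 4.6
ee_pos: [510.3, -67.6, 0.9]
ee_rot: [180.0, -0.0, -9.3]
force: [0.4, 0.6, -0.6]
gripper_width: 11.1
gripper_force: 35.0
time_s: 5.3
ee_pos: [510.0, -67.6, 101.0]
ee_rot: [180.0, -0.0, -9.3]
force: [-0.7, 0.1, -2.0]
gripper_width: 11.1
gripper_force: 35.0
```

In the tool's units: -40 mm is -0.8, -30 mm is -0.6.

```bash
echo '[0,0,-0.6,0,0,0,0,0,-0.8,0,0,0,0,0,-0.4,0,0,0,0,0,0,0,0,0]' | python3 -m pendant; echo '[-0.18,-0.5,0,0,0,0,-0.18,-0.5,0,0,0,0,-0.18,-0.5,0,0,0,0,-0.18,-0.5,0,0,0,0,-0.18,-0.5,0,0,0,0,-0.2,-0.5,0,0,0,0,-0.2,-0.5,0,0,0,0,-0.2,-0.42,0,0,0,0]' | python3 -m pendant; echo '[0,0,0,0,0,-0.0889,0,0,0,0,0,-0.0889,0,0,0,0,0,-0.0889,0,0,0,0,0,-0.0889,0,0,0,0,0,-0.0889,0,0,0,0,0,-0.0889,0,0,0,0,0,-0.0889]' | python3 -m pendant; echo '[0,0,0,0,0,-0.0889,0,0,0,0,0,-0.0889,0,0,0,0,0,-0.0889,0,0,0,0,0,-0.0889,0,0,0,0,0,-0.0067,0,0,0,0,0,0,0,0,0,0,0,0]' | python3 -m pendant
python3 - <<'E'
from h import *
cv2.imwrite('pics/g2.png',np.hstack([cv2.resize(grab_frame('top')[130:300,130:300],(400,400)),cv2.resize(grab_frame('side')[140:340,120:320],(400,400))]))
E
```

```text
time_s: 5.7
ee_pos: [511.6, -67.8, 192.4]
ee_rot: [180.0, -0.2, -9.3]
force: [0.6, -0.1, -1.2]
gripper_width: 11.0
gripper_force: 35.0
time_s: 6.5
ee_pos: [466.0, 138.7, 188.0]
ee_rot: [179.9, 0.3, -9.3]
force: [0.0, 0.5, -1.1]
gripper_width: 11.4
gripper_force: 35.0
time_s: 7.2
ee_pos: [466.3, 137.4, 187.9]
ee_rot: [-179.8, 0.3, 47.1]
force: [-0.1, -0.5, -1.5]
gripper_width: 11.2
gripper_force: 35.0
time_s: 7.9
ee_pos: [467.4, 137.7, 189.9]
ee_rot: [-179.9, 0.1, 79.2]
force: [1.3, -0.0, -0.7]
gripper_width: 10.9
gripper_force: 35.0
```

View pics/g2.png

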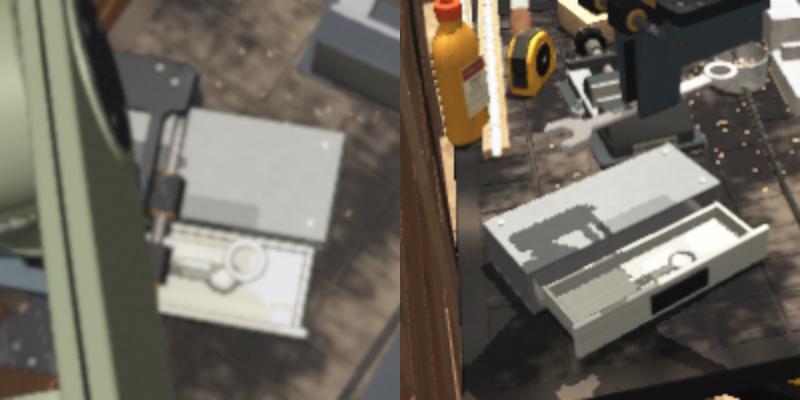

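The side view shows the spanner held level, with its jaw at (565,130) and ring centre at (720,71). In the top view the ring centre is at (246,262). I'll triangulate the ring to check the hold.

```bash
python3 - <<'E'
from h import *
a=(130+246*.425,130+262*.425);b=(120+320/2,140+71/2)
o1,d1=ray('top',*a);o2,d2=ray('side',*b)
t=np.linalg.lstsq(np.c_[d1,-d2],o2-o1,rcond=None)[0]
print(o1+t[0]*d1,o2+t[1]*d2)
print(at('side',120+(565-400)/2,140+130/2,193),'jaw tips; expect',[467.4+.187*80,137.7+.982*80])
E
```

```text
[451.00183282  70.04179125 195.4435734 ] [454.89687268  72.71238638 196.24353178]
[486.6 207.6 193. ] jaw tips; expect [482.35999999999996, 216.26]
```

In the tool's units: 35 mm is 0.7, 30 mm is 0.6.

```bash
echo '[0,0,0.5,0,0,0,0,0,0.7,0,0,0,0,0,0.7,0,0,0,0,0,0.6,0,0,0,0,0,0.4,0,0,0,0,0,0.1,0,0,0,0,0,0,0,0,0,0,0,0,0,0,0]' | python3 -m pendant; echo '[0,0,0.08,0,0,0,0,0,0.08,0,0,0,0,0,0.08,0,0,0,0,0,0.06,0,0,0,0,0,0.06,0,0,0,0,0,0,0,0,0,0,0,0,0,0,0]' | python3 -m pendant
```

```text
time_s: 8.8
ee_pos: [468.9, 138.1, 42.0]
ee_rot: [179.9, -0.1, 79.3]
force: [0.3, 0.9, -1.2]
gripper_width: 10.7
gripper_force: 35.0
time_s: 9.5
ee_pos: [467.9, 137.9, 22.9]
ee_rot: [-180.0, 0.0, 79.3]
force: [0.1, 0.1, -0.8]
gripper_width: 10.9
gripper_force: 35.0
```

In the tool's units: 2 mm is 0.04, 1 mm is 0.02.

```bash
echo '[0,0,0.04,0,0,0,0,0,0.02,0,0,0,0,0,0.02,0,0,0,0,0,0,0,0,0,0,0,0,0,0,0]' | python3 -m pendant; echo '[0,0,0.02,0,0,0,0,0,0,0,0,0,0,0,0,0,0,0]' | python3 -m pendant
```

```text
time_s: 10.0
ee_pos: [467.9, 137.9, 18.9]
ee_rot: [180.0, 0.0, 79.3]
force: [-0.3, -0.3, -1.3]
gripper_width: 10.9
gripper_force: 35.0
time_s: 10.3
ee_pos: [467.8, 137.9, 17.9]
ee_rot: [-180.0, 0.0, 79.3]
force: [0.6, 0.4, -1.8]
gripper_width: 11.0
gripper_force: 35.0
```

```bash
python3 - <<'E'
from h import *
cv2.imwrite('pics/g3.png',np.hstack([cv2.resize(grab_frame('top')[150:290,130:270],(400,400)),cv2.resize(grab_frame('side')[190:340,150:300],(400,400))]))
E
```

```text
(no output)
```

View pics/g3.png

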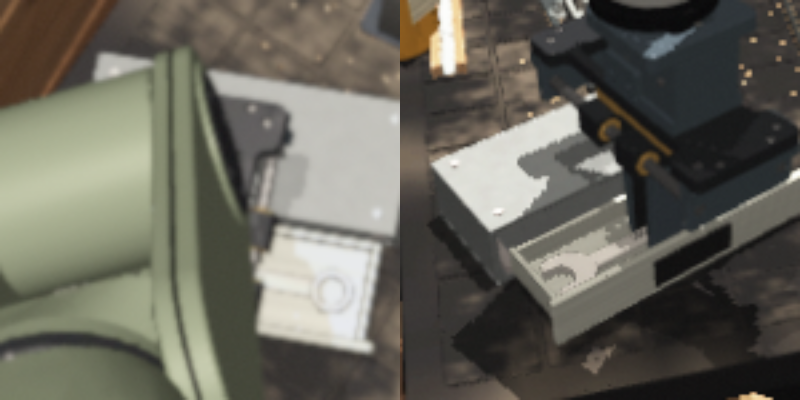

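Both views show the spanner inside the tray, with the ring clear of the walls at top (332,290) and the jaw at side (570,268). I'll set it down and open only to 20 mm.

In the tool's units: 0.8 mm is 0.016.

```bash
echo '[0,0,0.016,0,0,0,0,0,0,0,0,0,0,0,0,0,0,0]' | python3 -m pendant; echo '[0,0,0,0,0,0,0,0,0,0,0,0,0,0,0,0,0,0,0,0,0,0,0,0,0,0,0,0,0,0]' | python3 -m pendant 20; echo '[0,0,-0.1,0,0,0,0,0,-0.2,0,0,0,0,0,-0.4,0,0,0,0,0,-0.5,0,0,0,0,0,-0.6,0,0,0,0,0,-0.6,0,0,0,0,0,-0.2,0,0,0,0,0,0,0,0,0]' | python3 -m pendant
```

```text
time_s: 10.7
ee_pos: [467.8, 137.8, 17.1]
ee_rot: [-180.0, 0.0, 79.3]
force: [-1.0, -0.6, -1.2]
gripper_width: 11.1
gripper_force: 35.0
time_s: 11.2
ee_pos: [467.9, 137.9, 17.2]
ee_rot: [180.0, 0.0, 79.3]
force: [0.5, -0.5, 0.3]
gripper_width: 19.8
gripper_force: 0.0
time_s: 12.0
ee_pos: [468.8, 138.1, 148.9]
ee_rot: [179.8, -0.1, 79.3]
force: [-0.5, 0.3, -1.7]
gripper_width: 19.9
gripper_force: 0.0
```

In the tool's units: -25 mm is -0.5, -20 mm is -0.4.

```bash
echo '[0,-0.2,0,0,0,0,0,-0.4,0,0,0,0,0,-0.5,0,0,0,0,0,-0.3,0,0,0,0,0,0,0,0,0,0,0,0,0,0,0,0]' | python3 -m pendant 0 10; echo '[0,0,0.4,0,0,0,0,0,0.6,0,0,0,0,0,0.6,0,0,0,0,0,0.6,0,0,0,0,0,0.4,0,0,0,0,0,0.12,0,0,0,0,0,0,0,0,0,0,0,0,0,0,0]' | python3 -m pendant
python3 - <<'E'
from h import *
s=grab_frame('side')
cv2.imwrite('pics/g4.png',np.hstack([cv2.resize(grab_frame('top')[150:290,130:270],(400,400)),cv2.resize(s[190:340,150:300],(400,400))]))
E
```

```text
time_s: 12.6
ee_pos: [399.3, 151.0, 146.9]
ee_rot: [180.0, 0.0, 79.4]
force: [0.3, 0.6, -0.3]
gripper_width: 0.5
gripper_force: 0.0
time_s: 13.4
ee_pos: [400.3, 151.1, 11.7]
ee_rot: [179.9, -0.0, 79.3]
force: [0.1, -0.1, 0.9]
gripper_width: 0.5
gripper_force: 0.0
```

View pics/g4.png

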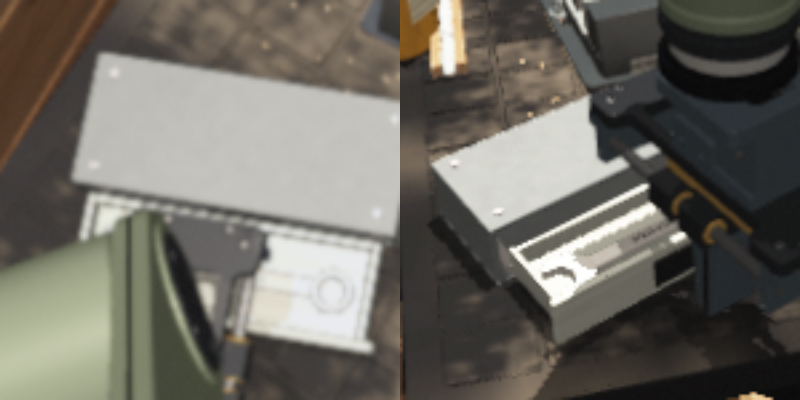

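The spanner lies flat in the tray (ring at top (332,290)) and the fingers stand in front of the pad. Now I'll press.

In the tool's units: 4 mm is 0.08, 3 mm is 0.06.

```bash
echo '[0,0.08,0,0,0,0,0,0.08,0,0,0,0,0,0.06,0,0,0,0,0,0.04,0,0,0,0,0,0.04,0,0,0,0,0,0.04,0,0,0,0,0,0.04,0,0,0,0,0,0.04,0,0,0,0]' | python3 -m pendant; echo '[0,0.04,0,0,0,0,0,0.04,0,0,0,0,0,0.04,0,0,0,0,0,0.04,0,0,0,0,0,0,0,0,0,0,0,0,0,0,0,0]' | python3 -m pendant;
```

```text
time_s: 14.3
ee_pos: [419.8, 146.9, 11.1]
ee_rot: [-180.0, 0.0, 79.3]
force: [-0.9, -0.4, -0.1]
gripper_width: 0.5
gripper_force: 0.0
time_s: 14.9
ee_pos: [427.5, 145.4, 11.1]
ee_rot: [-180.0, 0.0, 79.3]
force: [-2.7, 1.5, 1.4]
gripper_width: 0.7
gripper_force: 1.3
```

In the tool's units: 2.5 mm is 0.05.

```bash
echo '[0,0.05,0,0,0,0,0,0.05,0,0,0,0,0,0.05,0,0,0,0,0,0.05,0,0,0,0,0,0.05,0,0,0,0,0,0.05,0,0,0,0,0,0.05,0,0,0,0,0,0.05,0,0,0,0]' | python3 -m pendant; echo '[0,0.04,0,0,0,0,0,0.04,0,0,0,0,0,0.04,0,0,0,0,0,0.04,0,0,0,0,0,0,0,0,0,0]' | python3 -m pendant
```

```text
time_s: 15.7
ee_pos: [447.0, 141.6, 11.0]
ee_rot: [-180.0, 0.0, 79.3]
force: [-5.0, 2.7, 2.3]
gripper_width: 0.5
gripper_force: 2.7
time_s: 16.2
ee_pos: [455.3, 140.1, 11.0]
ee_rot: [-180.0, 0.0, 79.3]
force: [-3.7, 0.1, 1.0]
gripper_width: 0.4
gripper_force: 2.0
```

In the tool's units: 1 mm is 0.02.

```bash
echo '[0,0.02,0,0,0,0,0,0.02,0,0,0,0,0,0.02,0,0,0,0,0,0.02,0,0,0,0,0,0,0,0,0,0]' | python3 -m pendant; echo '[0,0.02,0,0,0,0,0,0.02,0,0,0,0,0,0,0,0,0,0]' | python3 -m pendant
```

```text
time_s: 16.7
ee_pos: [458.9, 139.4, 11.1]
ee_rot: [-180.0, 0.0, 79.3]
force: [-4.0, 1.0, 1.8]
gripper_width: 0.5
gripper_force: 2.3
time_s: 17.0
ee_pos: [460.9, 139.0, 11.1]
ee_rot: [-180.0, 0.0, 79.3]
force: [-5.3, 0.7, 1.5]
gripper_width: 0.2
gripper_force: 2.4
```

In the tool's units: 1 mm is 0.02.

```bash
for i in 1; do echo '[0,0.02,0,0,0,0,0,0,0,0,0,0]' | python3 -m pendant | grep -E 'ee_pos|force:'; done; echo '[0,0.014,0,0,0,0,0,0.006,0,0,0,0,0,0,0,0,0,0]' | python3 -m pendant| grep -E 'ee_pos|force:'
```

```text
ee_pos: [461.9, 138.8, 11.1]
force: [-3.9, -0.2, 1.9]
gripper_force: 2.3
ee_pos: [462.9, 138.6, 11.1]
force: [-4.0, 0.5, 1.2]
gripper_force: 2.2
```

In the tool's units: 0.7 mm is 0.014, 0.3 mm is 0.006.

```bash
echo '[0,0.014,0,0,0,0,0,0.006,0,0,0,0,0,0,0,0,0,0]' | python3 -m pendant| grep -E 'ee_pos|force:'
```

```text
ee_pos: [463.7, 138.5, 11.1]
force: [-5.2, 0.3, 1.0]
gripper_force: 2.6
```

In the tool's units: 0.6 mm is 0.012, 0.4 mm is 0.008.

```bash
ok(){ grep -E 'ee_pos|force:' | tee /dev/stderr | awk '/^force/{x=substr($2,2)+0} /^gripper_f/{g=$2} END{exit !(x>-7 && g<3.4)}'; }
echo '[0,0.012,0,0,0,0,0,0.008,0,0,0,0,0,0,0,0,0,0]' | python3 -m pendant | ok && echo '[0,0.012,0,0,0,0,0,0.008,0,0,0,0,0,0,0,0,0,0]' | python3 -m pendant | ok && echo '[0,0.012,0,0,0,0,0,0.008,0,0,0,0,0,0,0,0,0,0]' | python3 -m pendant | ok && echo '[0,0.012,0,0,0,0,0,0.008,0,0,0,0,0,0,0,0,0,0]' | python3 -m pendant | ok && echo '[0,0.012,0,0,0,0,0,0.008,0,0,0,0,0,0,0,0,0,0]' | python3 -m pendant | ok
```

```text
ee_pos: [466.1, 138.0, 11.0]
force: [-7.2, 1.0, 2.4]
gripper_force: 3.3
```

In the tool's units: 0.4 mm is 0.008.

```bash
echo '[0,0,0,0,0,0,0,0,0,0,0,0]' | python3 -m pendant | grep -E 'ee_pos|force:';echo '[0,0.008,0,0,0,0,0,0,0,0,0,0]' | python3 -m pendant | grep -E 'ee_pos|force:'
```

```text
ee_pos: [466.1, 138.0, 11.0]
force: [-5.9, 0.3, 1.8]
gripper_force: 3.3
ee_pos: [466.1, 138.0, 11.0]
force: [-7.1, 1.1, 2.9]
gripper_force: 3.7
```

In the tool's units: 0.4 mm is 0.008.

```bash
echo '[0,0.008,0,0,0,0,0,0,0,0,0,0]' | python3 -m pendant | grep -E 'ee_pos|force:'; python3 - <<'E'
from workcell import state
s=state();print(s['ee_pos'],s['force'])
E
```

```text
ee_pos: [466.2, 138.0, 11.0]
force: [-7.8, 0.9, 4.1]
gripper_force: 4.1
[466.22288209 137.96265268  11.04389195] [-7.79723915  0.87835138  4.06803604]
```

In the tool's units: 0.4 mm is 0.008.

```bash
echo '[0,0.008,0,0,0,0,0,0,0,0,0,0]' | python3 -m pendant | grep -E 'ee_pos|force:'; echo '[0,0.006,0,0,0,0,0,0,0,0,0,0]' | python3 -m pendant | grep -E 'ee_pos|force:'
```

```text
ee_pos: [466.3, 137.9, 11.0]
force: [-8.1, 2.5, 3.6]
gripper_force: 4.6
ee_pos: [466.3, 137.9, 11.0]
force: [-9.1, 2.4, 4.8]
gripper_force: 4.9
```

The force has risen to about 9.5 N and the arm no longer advances, so the tray is at its stop. I'll let go now.

In the tool's units: -20 mm is -0.4, -12 mm is -0.24.

```bash
echo '[0,-0.06,0,0,0,0,0,-0.1,0,0,0,0,0,-0.16,0,0,0,0,0,-0.24,0,0,0,0,0,-0.4,0,0,0,0,0,-0.4,0,0,0,0,0,0,0,0,0,0,0,0,0,0,0,0]' | python3 -m pendant; echo '[0,-0.2,-0.4,0,0,0,0,-0.2,-0.6,0,0,0,0,0,-0.8,0,0,0,0,0,-0.8,0,0,0,0,0,-0.6,0,0,0,0,0,0,0,0,0,0,0,0,0,0,0]' | python3 -m pendant; python3 - <<'E'
from h import *
cv2.imwrite('pics/g5.png',np.hstack([cv2.resize(grab_frame('top')[150:290,130:270],(400,400)),cv2.resize(grab_frame('side')[190:340,150:300],(400,400))]))
E
```

```text
time_s: 20.5
ee_pos: [402.8, 150.9, 11.6]
ee_rot: [179.8, -0.1, 79.4]
force: [0.3, -0.7, 1.2]
gripper_width: 0.7
gripper_force: 0.0
time_s: 21.2
ee_pos: [383.1, 154.2, 171.7]
ee_rot: [179.9, -0.1, 79.3]
force: [-0.7, 0.3, 0.5]
gripper_width: 0.4
gripper_force: 0.0
```

View pics/g5.png

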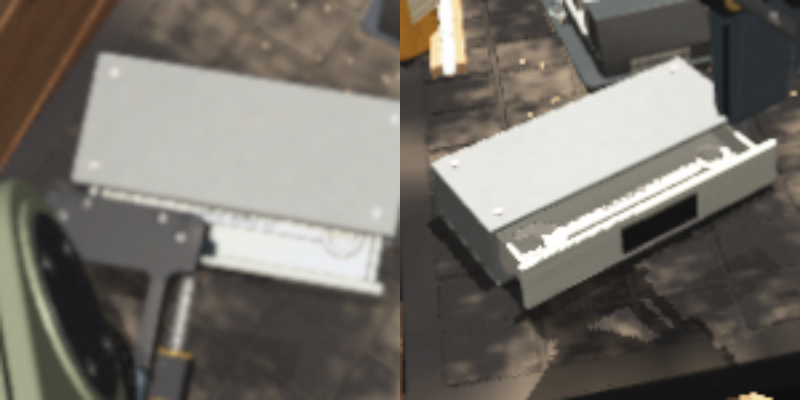

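The tray has stayed partly in with the spanner inside. The panel's front edge ends at (382,291) in the top view and at (522,265) and (776,143) in the side view. I'll measure the opening.

```bash
python3 - <<'E'
from h import *
O=np.array([545.2,124]);ex=np.array([.983,-.186]);ey=np.array([.186,.983])
for n,p in(('top',(130+382*.35,150+291*.35)),('side',(150+122*.375,190+268*.375)),('side',(150+376*.375,190+146*.375))):
    P=at(n,*p,42)[:2]-O;print(n,'opening',-(P@ex)-48,'y',P@ey)
E
```

```text
top opening 29.431500000000014 y -102.5215
side opening 27.938500000000047 y 101.6035
side opening 32.43120000000002 y -94.73989999999999
```

```bash
python3 - <<'E'
from h import *
np.save('a.npy',grab_frame('side')[190:340,150:300])
E
echo '[0,0,0,0,0,0,0,0,0,0,0,0,0,0,0,0,0,0,0,0,0,0,0,0,0,0,0,0,0,0,0,0,0,0,0,0,0,0,0,0,0,0,0,0,0,0,0,0]' | python3 -m pendant | head -1
python3 - <<'E'
from h import *
from workcell import job_done
d=cv2.absdiff(np.load('a.npy'),grab_frame('side')[190:340,150:300])
n=(d.max(2)>40).sum();print(n)
if n<60: print(job_done())
E
```

```text
time_s: 22.15
9
the job is handed in; nothing more can be done
None
```

The spanner lies flat in the tray; I pressed the tray to its stop at about 10 N and let go. The cameras show it held at an opening of about 29 mm and not moving, and the job is handed in (no verdict was returned).

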